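# Select knife speed on the wet grinder

## Task

Set the wet grinder to knife speed: push its selector lever out of its slot, across the gate and fully home into the slot on the right that the knife tag marks, without running it into any other slot on the way, and then leave it there. Only push the lever from the side, never forcing it or pulling its grip up, and leave the things on the bench and on the grinder where they are.

Things in the scene. Friction and masses are not known exactly. Their poses are not given: they have to be found in the camera images.
- grinder: Blue wet grinder with the lever, bolted down, placed and turned anew each time. Origin on the bench below gate_center, same axes. Its deck, 105 mm up, spans x -80 to +80, y -80 to +190 mm. On its right a shaft block (147 mm up), the grindstone and leather wheel (near face y = -165 mm, tops 225 mm up) and a steel bar (216 mm up).
- gate_center (a point): Middle of the H-shaped opening, on the deck's top face. x: away from the grinder's front (roughly away from the robot); y: to its left; z: up. Two channels along x at y = +26 and -26 mm, 20 mm wide, x = -36 to +36 mm; joined by a crossway along y, 20 mm wide, at x = 0, corners rounded. So four slots: near (-x) and far (+x), left and right.
- grip_center (a point): Centre of the lever's black grip, a sleeve 32 mm across, 75 mm long along the lever (its z). The steel rod, 14 mm across, tilts about a pivot 75 mm below gate_center; this point is 147.5 mm from the pivot, 72.5 mm above the deck when upright; it moves about 50 mm to each side to a channel, and 50 mm near or far to a slot's end. It stays where left; about 3 N moves it.
- lever_side (a joint): Sideways tilt of the lever, rad: 0 upright, positive to the left (+y of gate_center), about +0.35 in the left channel and -0.35 in the right one; the rod has about 0.04 rad of play either way.
- lever_fore (a joint): Fore-and-aft tilt of the lever, rad: 0 in the middle of the crossway, positive away (+x of gate_center), about +0.35 at the end of a far slot and -0.35 at the end of a near slot. The lever starts in the near left slot.
- grip (a joint): How far the sleeve grip is pulled up along the lever, m: 0 down on its spring (9 N to start it), up to 0.02. It must stay down.
- knife_tag: Tag with the raised dark outline of a knife (handle, crossguard, blade) on a light grey plate 70 x 32 x 2 mm, on the deck beside one of the two right-hand slots: 58 mm right of gate_center and 41 mm near or far of it. It marks the slot beside it. Origin: centre of its underside; x as gate_center.
- scissors_tag: The same plate with the outline of open scissors (two rings, two crossed blades), beside the other right-hand slot. (The left slots have fixed tags: a chisel at the far one, a disc at the near one.)
- jar: small white jar with a steel lid, 44 mm across, 42 mm tall, standing on the left part of the grinder's deck (loose; to be left alone). Origin: centre of its underside.
- whetstone: brown-grey whetstone, 50 x 150 x 25 mm, lying in front of the grinder (loose; to be left alone). Origin: centre of its underside.
- jig: small steel knife clamp with a black thumb knob, 55 x 40 x 40 mm, in front of the grinder on the right (loose; to be left alone). Origin: centre of its underside.
- knife: knife with a pale wooden handle, 225 mm long, lying behind the grinder (loose; to be left alone). Origin: centre of its underside, or thereabouts.
- mug: white mug, 80 mm across, 90 mm tall, on the left of the bench (loose; to be left alone). Origin: centre of its underside.
- screwdriver: screwdriver, 200 mm long, lying on the right of the bench (loose; to be left alone). Origin: centre of its underside, or thereabouts.
- gauge: brass disc with a stem, 60 mm across, 30 mm tall, on the right of the bench (loose; to be left alone). Origin: centre of its underside.

How it is judged:
On the way, in this order (a step that is already met when the one before it is completed fails the run):
1. the lever is in the crossway, out of its slot (value of joint lever_fore between -0.15 and 0.15 rad).
2. the lever is across in the right-hand channel (value of joint lever_side below -0.27 rad).
3. the lever is fully home in the slot beside the knife tag (((x of knife_tag in the frame of gate_center above 0 m and value of joint lever_side below -0.27 rad and value of joint lever_fore above 0.28 rad) or (x of knife_tag in the frame of gate_center below 0 m and value of joint lever_side below -0.27 rad and value of joint lever_fore below -0.28 rad))), for 0.2 s.
At the end, for the whole second after the job is handed in: The lever rests in the right-hand channel (lever_side below -0.27 rad), tilted at least 0.28 rad of about 0.35 into the slot beside the knife tag (lever_fore above +0.28 if the tag is at the far slot, below -0.28 if at the near one), not moving (under 0.05 rad/s), its grip down (under 6 mm) (((x of knife_tag in the frame of gate_center above 0 m and value of joint lever_side below -0.27 rad and value of joint lever_fore above 0.28 rad) or (x of knife_tag in the frame of gate_center below 0 m and value of joint lever_side below -0.27 rad and value of joint lever_fore below -0.28 rad)) and value of joint grip below 0.006 m and velocity of joint lever_side between -0.05 and 0.05 rad/s and velocity of joint lever_fore between -0.05 and 0.05 rad/s); the robot touches nothing.
It fails at once if the lever is run into the far left slot (more than 0.2 rad) (value of joint lever_side above 0 rad and value of joint lever_fore above 0.2 rad).
It fails at once if the lever is run into the right-hand slot of the scissors tag (more than 0.2 rad) (value of joint lever_side below 0 rad and ((x of knife_tag in the frame of gate_center above 0 m and value of joint lever_fore below -0.2 rad) or (x of knife_tag in the frame of gate_center below 0 m and value of joint lever_fore above 0.2 rad))).
It fails at once if the lever's grip is pulled up more than 6 mm (value of joint grip above 0.006 m).
It fails at once if the fingers force the grinder or its lever with more than 60 N (contact force between the fingers and grinder above 60 N).
It fails at once if a loose thing (jar, whetstone, jig, knife, mug, screwdriver, gauge) is moved more than 25 mm (distance of any of jar, whetstone, jig, knife, mug, screwdriver, gauge from where it was at the start of the episode above 0.025 m).
It also fails if it takes over 61 s, if anything falls off the work surface, if the arm or the gripper's body presses on something with over 40 N, if the wrist force passes 120 N, or if a joint passes its speed limit or range.

## Robot

A 6-joint arm with a two-finger parallel gripper is mounted at the origin on the work surface. World frame = base frame: x ahead of the robot, y to its left, z up, the work surface at z = 0. Lengths are in m, angles in rad, forces in N, time in s.
With the tool pointing down it reaches from about 0.275 to 0.825 m from the base axis. Payload 4.9 kg.
Tool frame: the origin (TCP) lies midway between the tips of the shut fingers; the grasp point (between the pads) lies 19 mm behind it (grip_point_offset is the distance from the TCP to the grasp point, in m); z points along the fingers, x is the direction in which the jaws open and shut, and the axes are right-handed (so a half turn about z gives the same grasp; the last joint's range is limited). The gripper opens to 85 mm and grips with 20 to 120 N. Pads are 22 mm wide; open, the fingers measure 114 mm over their backs; the gripper's body (76 mm by 85 mm) begins 54 mm behind the grasp point. The pads swing forward as they close: fully open they stand 13 mm farther back than shut.
Start: joints at [-1.326, 0.326, -0.193, 1.052, 0, 1.437], TCP at [0.203, -0.511, 0.231] pointing down, gripper open.
Joint ranges: [-2.65, 2.65], [-0.97, 1.79], [-1.3, 1.35], [-1.93, 2.1], [-1.47, 1.37], [-3.14, 3.14]. Speed limits (rad/s): [2.57, 2.57, 3.14, 3.14, 3.14, 3.14].

## Interface

Orientations are given as a rotation vector (axis times angle).
In Python, from cell import * gives the robot as it stands. Calls block until the motion is done:
- movep(position, orientation): joint-space move of the TCP to a pose.
- move_l(position, velocity=0.15, rot=None, until_force=None): straight line of the TCP; rot=None keeps the orientation; velocity is the mean speed in m/s. With until_force (N) it stops when the force on the tool has changed by that much, and returns True; else False.
- set_joints(angles): joint-space move.
- let_go() and grab(newtons=None): open the fingers fully, or close them until they stop; newtons is the grip in N (None keeps the last).
- sleep(seconds).
- ik(position, orientation): joint angles nearest the present ones, or None.
- get_state(): the state.
- grab_frame(name): name is "scene" or "top" or "wrist"; returns a dict with "img" (400x640x3 uint8, red, green, blue), "fx", "fy", "cx", "cy" (pixels), "k1" (the pictures are not rectified: a ray, as slopes to the right and down, at radius r is drawn at 1 + k1 r^2 times it, then the intrinsics apply), "cam_to_world" (4x4, takes a point from camera to world coordinates); the wrist camera has in their place "T_tool_cam" (4x4, takes a point from camera to tool coordinates, whose origin is the TCP and whose axes are the tool frame's). Camera axes: x right, y down, z forward; pixel columns grow to the right and rows downward; lengths in m; the calibration is good to about 2 mm. A picture is of the moment at which its call begins: read the wrist's pose just before it. There is no depth.
A pose or a line that the arm cannot do raises MotionError and nothing moves.
- sign_off(): hands the job in, once; it reports no verdict.
Trained networks look in the newest picture that a camera, given by its name, has taken for a name from the list of things; names that differ only in an ending like _2 or _b are one class to them, and where a whole thing is asked for, a point or a joint stands for the part that bears it (a point fixed in the world has none). Each returns a list of dicts, best first, with "score" (0 to 1); they miss things now and then, are a little off and sometimes report something else, mostly with a low value. They report only what shows in the picture. A call takes as long as a camera call.
- spot_in(camera, name): "centre" ([column, row] in pixels, amid what is visible of it).
- silhouettes(camera, name): "mask" (400x640 bool, what is visible of it) and "centre" ([column, row] in pixels, amid what is visible of it).
- tip_of(camera, name): "centre" ([column, row] in pixels: a listed point, or the origin of a listed thing).
The state is a dict: "clock": time; "q": joint angles; "joint_velocities": joint speeds; "tau": joint torques, N m; "position": TCP position; "eef_rot": TCP orientation; "contact_force": force on the tool from outside, world axes, zero at the start; "wrist_torque": the same for the moment, N m; "finger_gap": opening from 0.0 (shut) to 1.0 (fully open).
Only numpy, scipy, OpenCV 4.12 (cv2) and the standard library are available. Lean on these libraries where they do the work, as an engineer would, in place of code of your own. Each camera call takes 0.05 s, during which the arm holds its last target.

## Working session

There is one attempt and no reset: what is moved stays moved. The work goes in short steps, each a Python script; the robot and the scene stay as the last script left them, time stands still between calls to the robot, and variables do not carry over. Pictures are saved under pics/ and viewed, and the job is handed in when it is done.

```bash
ls; mkdir -p pics
python3 - <<'E'
from cell import *
import cv2, numpy as np
s=get_state(); print(s['clock'],s['position'],s['eef_rot'],s['finger_gap'])
for c in ["scene","top","wrist"]:
    f=grab_frame(c); cv2.imwrite(f"pics/{c}0.png",f["img"][:,:,::-1])
    print(c,{k:np.round(v,4).tolist() for k,v in f.items() if k!="img"})
    for n in ["grip_center","gate_center","knife_tag","scissors_tag"]:
        print(n,[(np.round(d["centre"],1).tolist(),round(float(d["score"]),2)) for d in tip_of(c,n)[:3]])
E
```

```text
pics
0.0 [ 0.20326948 -0.51042034  0.23047686] [-2.59898465e+00  1.76280054e+00  2.06295950e-03] 1.0000770391406677
scene {'fx': 489.5195, 'fy': 489.5195, 'cx': 317.8313, 'cy': 200.4736, 'k1': 0.022, 'cam_to_world': [[-0.6151, 0.6607, -0.4303, 1.127], [0.7883, 0.5235, -0.3232, 0.4624], [0.0117, -0.538, -0.8429, 1.3166], [0.0, 0.0, 0.0, 1.0]]}
grip_center [([346.4, 215.4], 0.55)]
gate_center [([318.4, 225.6], 0.84)]
knife_tag [([294.7, 217.4], 0.71)]
scissors_tag [([318.1, 203.9], 0.47), ([386.3, 243.6], 0.42)]
top {'fx': 406.0078, 'fy': 406.0078, 'cx': 318.6222, 'cy': 199.3898, 'k1': -0.0892, 'cam_to_world': [[-0.0022, -0.9835, 0.1808, 0.311], [-0.9999, -0.0, -0.0124, 0.0157], [0.0122, -0.1808, -0.9834, 1.3696], [0.0, 0.0, 0.0, 1.0]]}
grip_center [([282.3, 198.8], 0.47)]
gate_center [([301.5, 187.3], 0.58)]
knife_tag [([321.2, 180.0], 0.72)]
scissors_tag [([317.1, 207.8], 0.73), ([186.2, 241.9], 0.39)]
wrist {'fx': 322.9158, 'fy': 322.9158, 'cx': 312.8487, 'cy': 205.1877, 'k1': -0.0627, 'T_tool_cam': [[1.0, -0.0002, -0.0009, 0.0001], [0.0004, 0.966, 0.2584, -0.0648], [0.0008, -0.2584, 0.966, -0.1423], [0.0, 0.0, 0.0, 1.0]]}
grip_center []
gate_center []
knife_tag []
scissors_tag []
```

View pics/scene0.png

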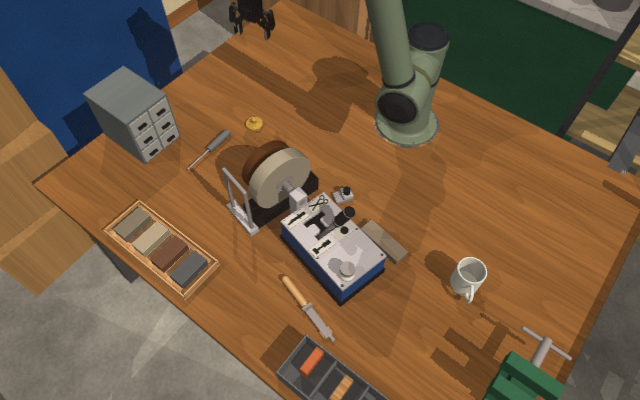

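View pics/top0.png

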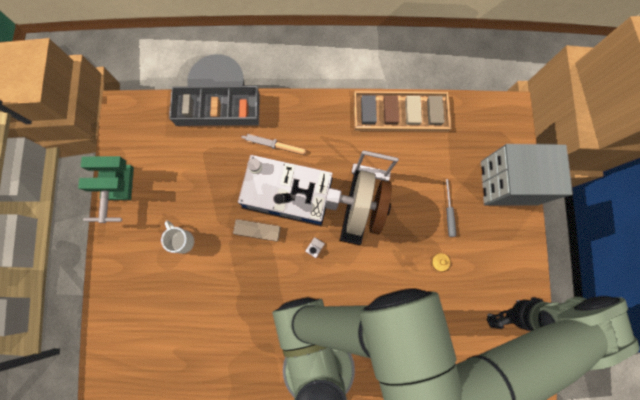

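```bash
cat > h.py <<'E'
import numpy as np, cv2
def ray(f,px,T=None):
    T=f["cam_to_world"] if T is None else T
    T=np.array(T)
    u=np.array([(px[0]-f["cx"])/f["fx"],(px[1]-f["cy"])/f["fy"]])
    s=u.copy()
    for _ in range(20): s=u/(1+f["k1"]*(s@s))
    d=T[:3,:3]@np.array([s[0],s[1],1.]); return T[:3,3],d/np.linalg.norm(d)
def atz(f,px,z,T=None):
    o,d=ray(f,px,T); return o+d*(z-o[2])/d[2]
def tri(rs):
    A=np.zeros((3,3));b=np.zeros(3)
    for o,d in rs:
        P=np.eye(3)-np.outer(d,d);A+=P;b+=P@o
    p=np.linalg.solve(A,b); return p,[np.linalg.norm((np.eye(3)-np.outer(d,d))@(p-o)) for o,d in rs]
def proj(f,p,T=None):
    T=np.array(f["cam_to_world"] if T is None else T)
    c=T[:3,:3].T@(np.asarray(p)-T[:3,3]); s=c[:2]/c[2]; s=s*(1+f["k1"]*(s@s))
    return np.array([f["cx"]+f["fx"]*s[0],f["cy"]+f["fy"]*s[1]])
E
python3 - <<'E'
from cell import *
from h import *
S=grab_frame("scene");T=grab_frame("top")
for n,a,b in [("grip",(346.4,215.4),(282.3,198.8)),("gate",(318.4,225.6),(301.5,187.3)),("knife",(294.7,217.4),(321.2,180.0)),("sciss",(318.1,203.9),(317.1,207.8))]:
    print(n,tri([ray(S,a),ray(T,b)]))
for n,F in(("scene",S),("top",T)):
    c=(320,220) if n=="scene" else (300,195)
    im=F["img"][c[1]-75:c[1]+75,c[0]-100:c[0]+100,::-1]
    cv2.imwrite(f"pics/{n}_z.png",cv2.resize(im,None,fx=4,fy=4,interpolation=cv2.INTER_CUBIC))
E
```

```text
grip (array([0.53230521, 0.11155026, 0.16986514]), [np.float64(0.0021942955118881237), np.float64(0.002194295511888176)])
gate (array([0.57981446, 0.05440328, 0.11635523]), [np.float64(0.000735800444890859), np.float64(0.0007358004448907341)])
knife (array([ 0.60287361, -0.00973177,  0.12407337]), [np.float64(0.0016142976559399037), np.float64(0.0016142976559397361)])
sciss (array([0.51663476, 0.00479765, 0.10326853]), [np.float64(0.00031026282895805954), np.float64(0.00031026282895802967)])
```

View pics/scene_z.png

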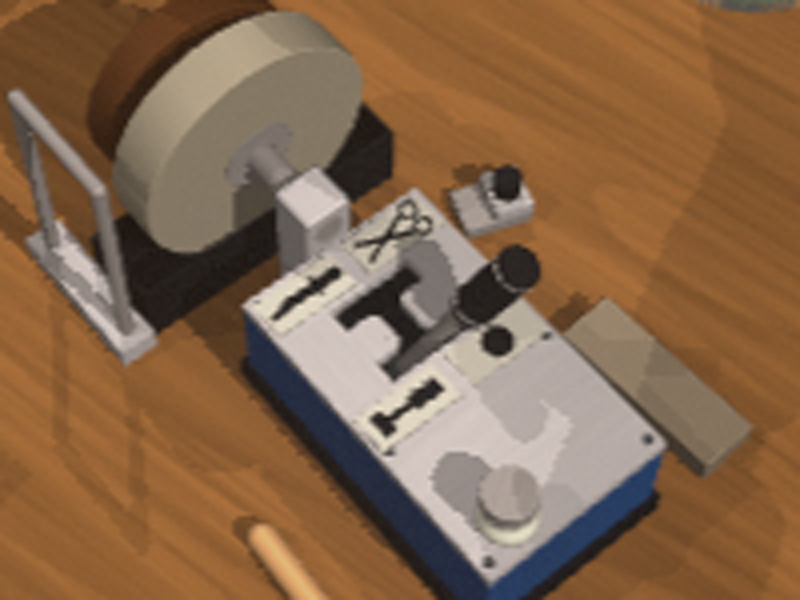

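View pics/top_z.png

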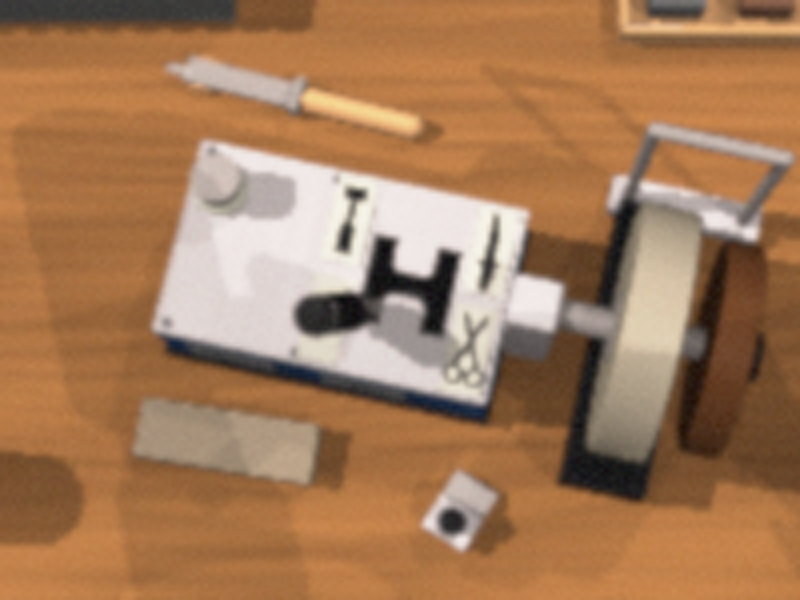

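The knife tag (top zoom 490,250) is at the far right slot and the scissors at the near right slot. The lever leans into the near left slot. Next I'll fix the grinder pose from the deck corners in both views.

Run:
```python
from cell import *
from h import *
S=grab_frame("scene");T=grab_frame("top")
tp={"FL":(207,140),"FR":(528,210),"NL":(153,330),"NR":(490,405)}
sc={"FR":(245,308),"NR":(418,190),"NL":(665,443),"FL":(490,582)}
loc={"FL":(80,190),"FR":(80,-80),"NL":(-80,190),"NR":(-80,-80)}
a=[];b=[]
for k in loc:
    p,r=tri([ray(S,(220+sc[k][0]/4,145+sc[k][1]/4)),ray(T,(200+tp[k][0]/4,120+tp[k][1]/4))])
    print(k,p.round(4),np.round(r,4)); a.append(np.array(loc[k])/1000.);b.append(p[:2])
# also gate and tags
G=lambda n,x,y,p:(a.append(np.array([x,y])),b.append(np.array(p)))
a=np.array(a);b=np.array(b)
def fit(a,b):
    A=a-a.mean(0);B=b-b.mean(0)
    th=np.arctan2((A[:,0]*B[:,1]-A[:,1]*B[:,0]).sum(),(A*B).sum())
    R=np.array([[np.cos(th),-np.sin(th)],[np.sin(th),np.cos(th)]]);t=b.mean(0)-R@a.mean(0)
    return th,t,(b-(a@R.T+t))
print(fit(a,b))
a2=np.vstack([a,[[0.041,-.058],[-.041,-.058],[0,0]]]);b2=np.vstack([b,[[.6029,-.0097],[.5166,.0048],[.5798,.0544]]])
th,t,r=fit(a2,b2);print(th,t,r.round(4))
# overlay
R=np.array([[np.cos(th),-np.sin(th)],[np.sin(th),np.cos(th)]])
for n,F,o in(("scene",S,(220,145)),("top",T,(200,120))):
    im=cv2.resize(F["img"][o[1]:o[1]+150,o[0]:o[0]+200,::-1],None,fx=4,fy=4,interpolation=cv2.INTER_CUBIC)
    def pl(pts,c,cl=True):
        q=[((proj(F,[*(R@np.array(p[:2])+t),p[2]])-o)*4) for p in pts]
        cv2.polylines(im,[np.int32(q)],cl,c,1)
    pl([(-.08,-.08,.105),(.08,-.08,.105),(.08,.19,.105),(-.08,.19,.105)],(0,0,255))
    for s in(1,-1): pl([(-.036,s*.026-.01,.105),(.036,s*.026-.01,.105),(.036,s*.026+.01,.105),(-.036,s*.026+.01,.105)],(0,255,0))
    for x in(.041,-.041): pl([(x-.035,-.058-.016,.107),(x+.035,-.074,.107),(x+.035,-.042,.107),(x-.035,-.042,.107)],(255,0,0))
    v=np.array([np.tan(-.35),np.tan(.35),1]);v/=np.linalg.norm(v)
    pl([np.array([0,0,.03])+v*d for d in(.075,.11,.185)],(0,255,255),False)
    cv2.imwrite(f"pics/{n}_ov.png",im)
```

```text
FL [0.6894 0.2185 0.1016] [0.0024 0.0024]
FR [ 0.6307 -0.0418  0.103 ] [0.002 0.002]
NL [0.5334 0.2549 0.1038] [0.0005 0.0005]
NR [ 0.4727 -0.0093  0.0996] [0.0036 0.0036]
(np.float64(-0.22184844466870926), array([0.5694718 , 0.05189921]), array([[ 1.13297843e-04, -1.15699132e-03],
       [ 8.19501868e-04,  1.89994182e-03],
       [ 1.94022899e-04,  1.48188902e-05],
       [-1.12682261e-03, -7.57769385e-04]]))
-0.21594560308217492 [0.57190147 0.05287438] [[-0.0013 -0.0028]
 [-0.0022  0.0006]
 [-0.001  -0.0007]
 [-0.0039 -0.0012]
 [ 0.0034  0.0029]
 [-0.0028 -0.0002]
 [ 0.0079  0.0015]]
```

View pics/scene_ov.png

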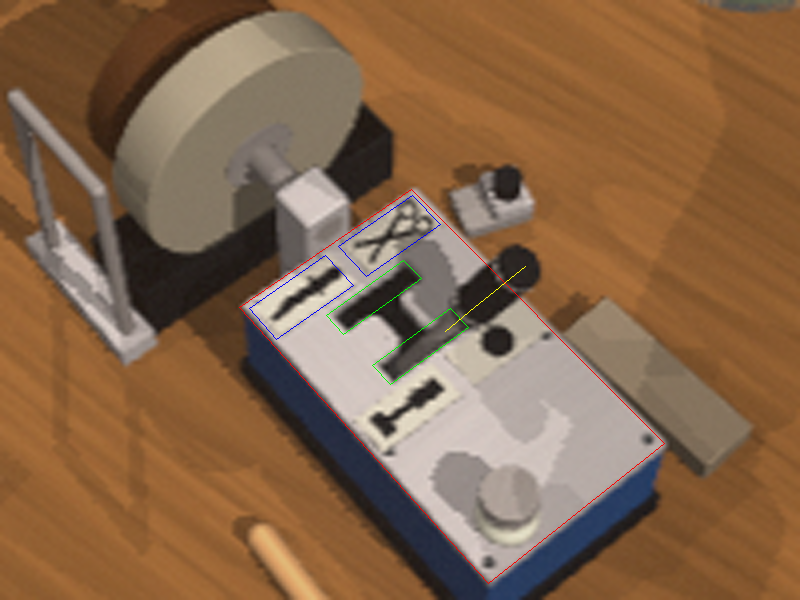

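View pics/top_ov.png

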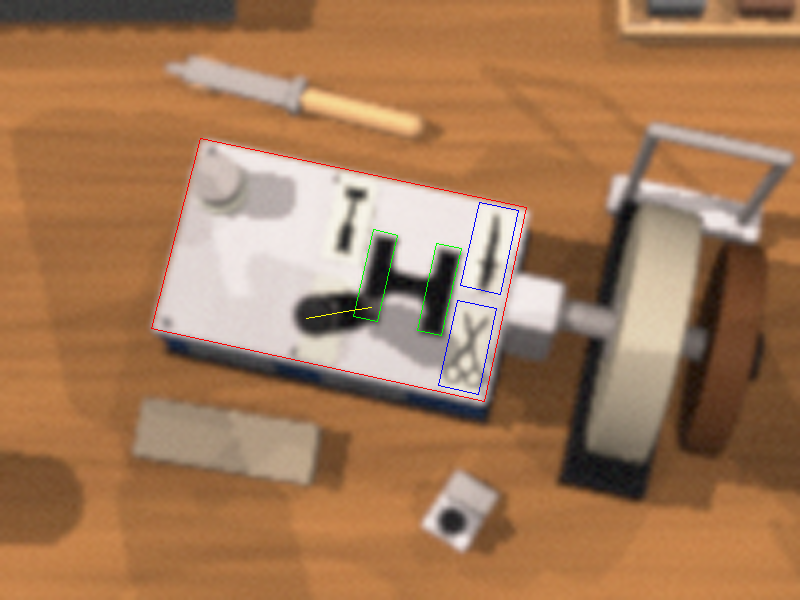

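```bash
cat >> h.py <<'E'
from scipy.spatial.transform import Rotation as Ro
TH=-0.220; C=np.array([0.570,0.052])
def g2w(x,y,z):
    c,s=np.cos(TH),np.sin(TH); return [C[0]+c*x-s*y, C[1]+s*x+c*y, z]
def trot(flip=1):
    c,s=np.cos(TH),np.sin(TH); X=np.array([c,s,0]);Y=np.array([-s,c,0])
    return Ro.from_matrix(np.column_stack([flip*Y,flip*X,[0,0,-1]])).as_rotvec()
def wristT(f,st):
    T=np.eye(4);T[:3,:3]=Ro.from_rotvec(st["eef_rot"]).as_matrix();T[:3,3]=st["position"]
    return T@np.array(f["T_tool_cam"])
E
python3 - <<'E'
from cell import *
from h import *
s=get_state()
p=np.array(s["position"])
move_l([p[0],p[1],.36],velocity=.2)
grab(20)
for fl in(1,-1): 
    for q in [(-.05,0,.34),(-.13,.055,.16),(0,.12,.16),(-.1,-.05,.16),(.03,-.05,.16)]:
        r=ik(g2w(*q),trot(fl)); print(fl,q,None if r is None else np.round(r,2))
movep(g2w(-.05,0,.34),trot(1))
s=get_state();f=grab_frame("wrist");print(s["clock"],s["position"],s["finger_gap"],s["contact_force"])
T=wristT(f,s)
for n in ["grip_center","gate_center","knife_tag","scissors_tag"]:
    for d in tip_of("wrist",n)[:2]: print(n,d["centre"],d["score"],atz(f,d["centre"],.105,T))
im=f["img"][:,:,::-1].copy(); cv2.imwrite("pics/w1.png",im)
def pl(pts,c): cv2.polylines(im,[np.int32([proj(f,g2w(*p),T) for p in pts])],True,c,1)
pl([(-.08,-.08,.105),(.08,-.08,.105),(.08,.19,.105),(-.08,.19,.105)],(0,0,255))
for s in(1,-1): pl([(-.036,s*.026-.01,.105),(.036,s*.026-.01,.105),(.036,s*.026+.01,.105),(-.036,s*.026+.01,.105)],(0,255,0))
for x in(.041,-.041): pl([(x-.035,-.058-.016,.107),(x+.035,-.074,.107),(x+.035,-.042,.107),(x-.035,-.042,.107)],(255,0,0))
cv2.imwrite("pics/w1o.png",im)
E
```

```text
1 (-0.05, 0, 0.34) [-0.02  0.23 -0.05  1.29  0.    0.2 ]
1 (-0.13, 0.055, 0.16) [ 0.13  0.25 -0.49  0.83  0.    0.35]
1 (0, 0.12, 0.16) [ 0.16  0.51 -0.1   0.96  0.    0.38]
1 (-0.1, -0.05, 0.16) [-0.11  0.23 -0.52  0.82  0.    0.11]
1 (0.03, -0.05, 0.16) [-0.13  0.45 -0.2   0.92  0.    0.09]
-1 (-0.05, 0, 0.34) [-0.02  0.23 -0.05  1.29  0.   -2.94]
-1 (-0.13, 0.055, 0.16) [ 0.13  0.25 -0.49  0.83  0.   -2.79]
-1 (0, 0.12, 0.16) [ 0.16  0.51 -0.1   0.96  0.   -2.76]
-1 (-0.1, -0.05, 0.16) [-0.11  0.23 -0.52  0.82  0.   -3.03]
-1 (0.03, -0.05, 0.16) [-0.13  0.45 -0.2   0.92  0.   -3.05]
4.85 [0.52136349 0.06211089 0.33998637] -0.003042437731790973 [ 0.26961454  0.29637937 -0.16872998]
grip_center [359.0, 190.0] 0.58 [0.54942086 0.11217954 0.105     ]
grip_center [19.5, 239.1] 0.27 [ 0.51544181 -0.33506924  0.105     ]
gate_center [316.2, 216.7] 0.74 [0.57070394 0.05498755 0.105     ]
knife_tag [264.7, 246.5] 0.75 [ 0.59466076 -0.01656183  0.105     ]
scissors_tag [313.5, 193.3] 0.75 [0.54140921 0.05819954 0.105     ]
scissors_tag [266.4, 184.5] 0.66 [0.51856751 0.00585249 0.105     ]
```

View pics/w1o.png

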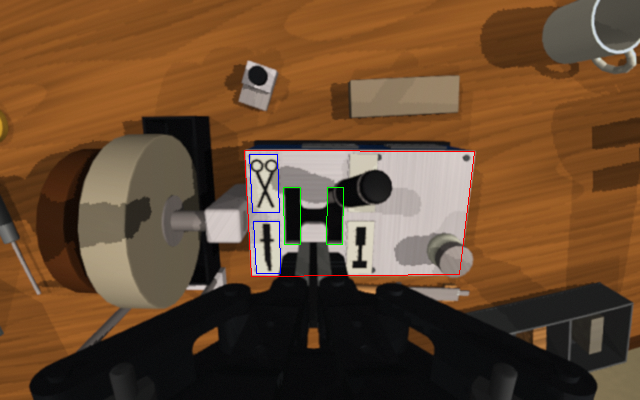

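The overlay matches the deck, gate and tags in the wrist picture. The knife tag is far right, beside the lower end of the left-hand green channel at about (265,246). Now the first push, toward the crossway.

```bash
cat >> h.py <<'E'
def look(name,grid=True):
    from cell import grab_frame,get_state
    s=get_state()
    for c in("scene","top","wrist"):
        f=grab_frame(c); T=wristT(f,s) if c=="wrist" else None
        im=f["img"][:,:,::-1].copy()
        if c!="wrist":
            o=(220,145) if c=="scene" else (200,120)
            im=cv2.resize(im[o[1]:o[1]+150,o[0]:o[0]+200],None,fx=2,fy=2,interpolation=cv2.INTER_CUBIC)
        else: im=im[:300,120:520]
        ims=locals().get("ims") or []
        look.b.append(im)
    cv2.imwrite(f"pics/{name}.png",np.hstack([np.vstack(look.b[:2]),cv2.resize(look.b[2],(400,300)) if 0 else np.vstack([look.b[2],np.zeros((300,400,3),np.uint8)])]))
    look.b=[]
look.b=[]
E
python3 - <<'E'
from cell import *
from h import *
movep(g2w(-.14,.055,.24),trot(1))
move_l(g2w(-.14,.055,.165),velocity=.12)
F0=np.array(get_state()["contact_force"])
for x in [-.10,-.08,-.06,-.04,-.029]:
    h=move_l(g2w(x,.055,.165),velocity=.06,until_force=15)
    s=get_state();print(x,h,np.round(s["position"],4),np.round(np.array(s["contact_force"])-F0,1),s["clock"])
    if h: break
look("p1")
E
```

```text
-0.1 False [0.484  0.1274 0.1648] [ 0.3  0.4 -1.3] 7.325
-0.08 False [0.504  0.1231 0.1649] [-1.6  1.2 -0.6] 7.8083
-0.06 False [0.5236 0.1186 0.1648] [-1.9  1.5 -0.5] 8.2917
-0.04 False [0.5436 0.114  0.1648] [-0.7 -0.1 -1.6] 8.775
-0.029 False [0.5544 0.1119 0.1652] [-1.1  1.   0.8] 9.1083
```

View pics/p1.png

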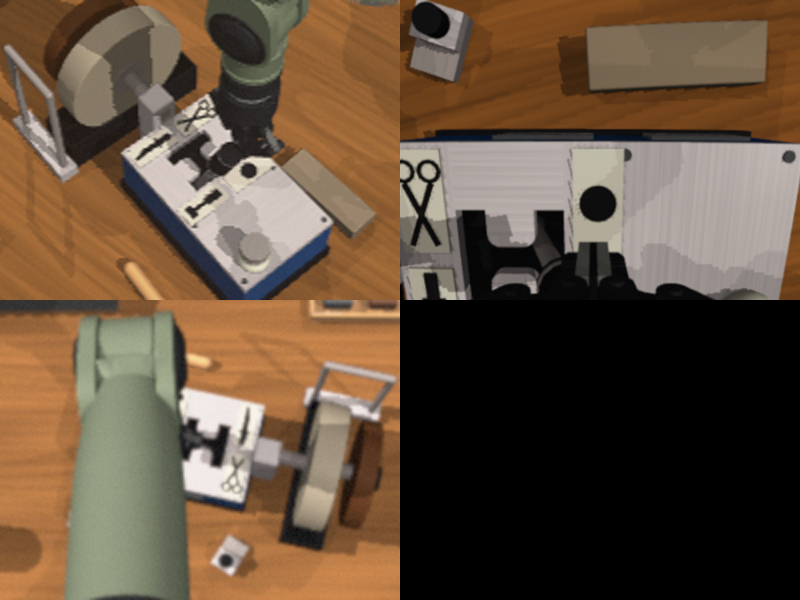

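Run:
```python
from cell import *
from h import *
move_l(g2w(-.10,.06,.165),velocity=.2)
move_l(g2w(-.10,.06,.30),velocity=.25)
s=get_state();f=grab_frame("wrist");T=wristT(f,s);print(s["clock"])
for d in tip_of("wrist","grip_center")[:2]: print(d["centre"],d["score"],atz(f,d["centre"],.17,T))
im=f["img"][:,:,::-1].copy()
def pl(pts,c,cl=True): cv2.polylines(im,[np.int32([proj(f,g2w(*p),T) for p in pts])],cl,c,1)
for sg in(1,-1): pl([(-.036,sg*.026-.01,.105),(.036,sg*.026-.01,.105),(.036,sg*.026+.01,.105),(-.036,sg*.026+.01,.105)],(0,255,0))
def lev(a,b,c):
    v=np.array([np.tan(a),np.tan(b),1]);v/=np.linalg.norm(v);pl([np.array([0,0,.03])+v*d for d in(.075,.11,.185)],c,False)
lev(0,.35,(0,255,255))
im=cv2.resize(im[100:300,220:420],None,fx=3,fy=3);cv2.imwrite("pics/w2.png",im)
```

```text
10.4583
[205.7, 231.3] 0.58 [0.49477494 0.03147745 0.17      ]
```

View pics/w2.png

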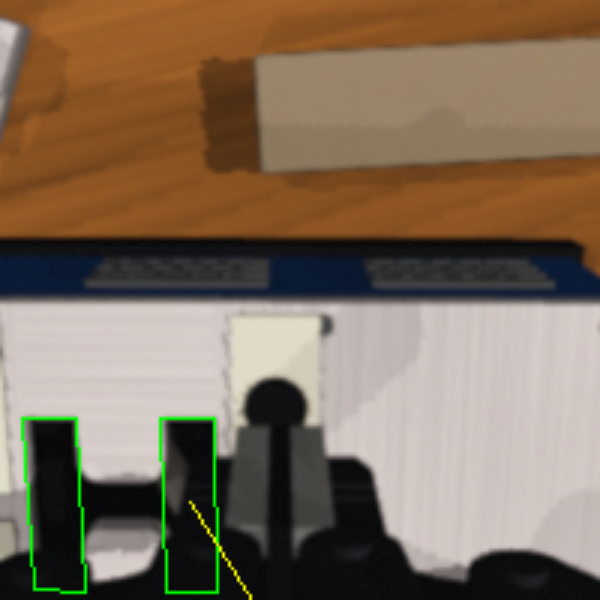

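```bash
cat >> h.py <<'E'
def levview(name,angs,z=.3):
    from cell import grab_frame,get_state,tip_of
    s=get_state();f=grab_frame("wrist");T=wristT(f,s);print(s["clock"])
    for d in tip_of("wrist","grip_center")[:2]:
        w=atz(f,d["centre"],.17,T)[:2]-C; c,sn=np.cos(TH),np.sin(TH); print(d["centre"],round(d["score"],2),"local",c*w[0]+sn*w[1],-sn*w[0]+c*w[1])
    im=cv2.resize(f["img"][:,:,::-1],None,fx=3,fy=3,interpolation=cv2.INTER_CUBIC)
    def pl(pts,c,cl=True): cv2.polylines(im,[np.int32([proj(f,g2w(*p),T)*3 for p in pts])],cl,c,1)
    for sg in(1,-1): pl([(-.036,sg*.026-.01,.105),(.036,sg*.026-.01,.105),(.036,sg*.026+.01,.105),(-.036,sg*.026+.01,.105)],(0,255,0))
    for (a,b),c in zip(angs,[(0,255,255),(255,0,255),(255,255,0)]):
        v=np.array([np.tan(a),np.tan(b),1]);v/=np.linalg.norm(v);pl([np.array([0,0,.03])+v*d for d in(.075,.11,.185)],c,False)
    o=np.int32(proj(f,g2w(0,0,.15),T)*3)-[350,270]; o=np.clip(o,0,[1920-700,1200-540])
    cv2.imwrite(f"pics/{name}.png",im[o[1]:o[1]+540,o[0]:o[0]+700])
E
python3 - <<'E'
from cell import *
from h import *
move_l(g2w(.05,.11,.30),velocity=.25)
levview("w3",[(0,.35),(0,.2)])
E
```

```text
11.3417
[365.6, 179.4] 0.71 local 0.03288434798134992 0.15444723575989636
[239.0, 138.8] 0.63 local -0.0013074511216007237 0.048283248060432826
```

View pics/w3.png

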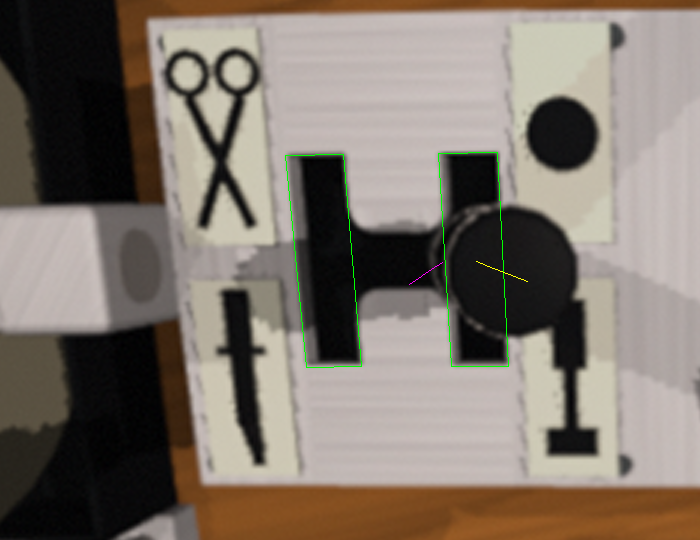

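Cap centre at (513,270): the lever stands in the crossway, fore about 0 and side about +0.34. Next, push it across from the left.

Run:
```python
from cell import *
from h import *
move_l(g2w(-.002,.145,.30),velocity=.25)
move_l(g2w(-.002,.145,.172),velocity=.2)
F0=np.array(get_state()["contact_force"])
for y in [.10,.07,.045,.02,.0,-.012,-.019]:
    h=move_l(g2w(-.002,y,.172),velocity=.07,until_force=15)
    s=get_state();print(y,h,np.round(s["position"],4),np.round(np.array(s["contact_force"])-F0,1),s["clock"])
    if h: break
move_l(g2w(-.002,.06,.172),velocity=.2)
move_l(g2w(-.002,.06,.30),velocity=.25)
levview("w4",[(0,-.35),(0,-.27)])
```

```text
0.1 False [0.59   0.15   0.1721] [ 0.7  1.1 -0.8] 13.425
0.07 False [0.5834 0.1204 0.1722] [0.5 1.8 1.4] 14.0
0.045 True [0.5805 0.1026 0.1739] [-0.4  3.   4.8] 14.3333
15.2417
[266.0, 199.9] 0.78 local -0.0001481372261352464 0.01941027297182968
```

View pics/w4.png

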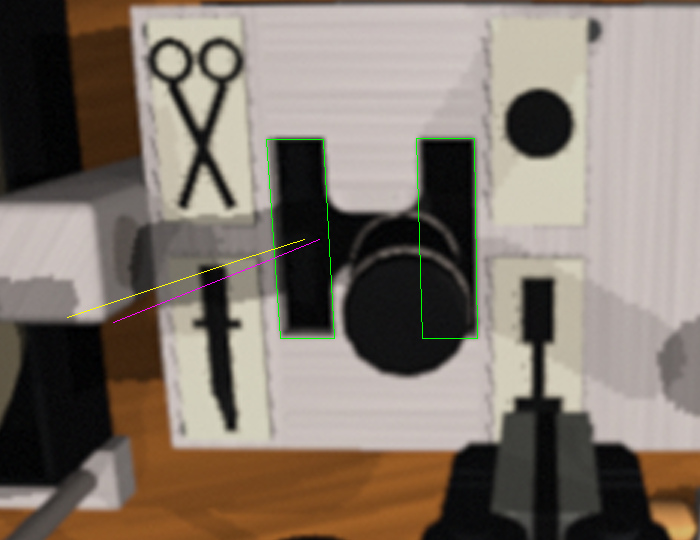

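The lever got to about the middle (cap at 405,312) before the force stop. The upward force suggests the gripper's linkage met the top of the grip. I'll turn the tool by 90° so the linkage no longer overhangs the lever, go a little higher, and carry on.

```bash
cat >> h.py <<'E'
def trot90(s=1):
    c,sn=np.cos(TH),np.sin(TH); X=np.array([c,sn,0]);Y=np.array([-sn,c,0])
    return Ro.from_matrix(np.column_stack([s*X,-s*Y,[0,0,-1]])).as_rotvec()
E
python3 - <<'E'
from cell import *
from h import *
for s in(1,-1):print(ik(g2w(-.001,.1,.18),trot90(s)))
movep(g2w(-.001,.10,.29),trot90(1))
move_l(g2w(-.001,.10,.18),velocity=.2)
F0=np.array(get_state()["contact_force"])
for y in [.05,.03,.015,.0,-.012,-.021]:
    h=move_l(g2w(-.001,y,.18),velocity=.07,until_force=15)
    s=get_state();print(y,h,np.round(s["position"],4),np.round(np.array(s["contact_force"])-F0,1),s["clock"])
    if h: break
move_l(g2w(-.001,.07,.18),velocity=.2)
move_l(g2w(-.001,.07,.30),velocity=.25)
levview("w5",[(0,-.35),(0,-.27)])
E
```

```text
[ 0.12727343  0.47155889 -0.10650528  0.99273215  0.          1.91806976]
[ 0.12727343  0.47155889 -0.10650528  0.99273215  0.         -1.2235229 ]
0.05 False [0.5801 0.1011 0.1802] [0.5 1.4 0.9] 18.3583
0.03 False [0.5754 0.0808 0.1799] [0.4 0.6 1.3] 18.7917
0.015 False [0.5721 0.0662 0.1799] [0.8 0.5 0.6] 19.1583
0.0 False [0.5687 0.0515 0.1798] [1.6 0.4 0.2] 19.525
-0.012 False [0.5662 0.0399 0.1799] [ 0.5  0.5 -1. ] 19.85
-0.021 False [0.5644 0.0313 0.1801] [-0.2 -0.3 -0.6] 20.125
21.3667
```

View pics/w5.png

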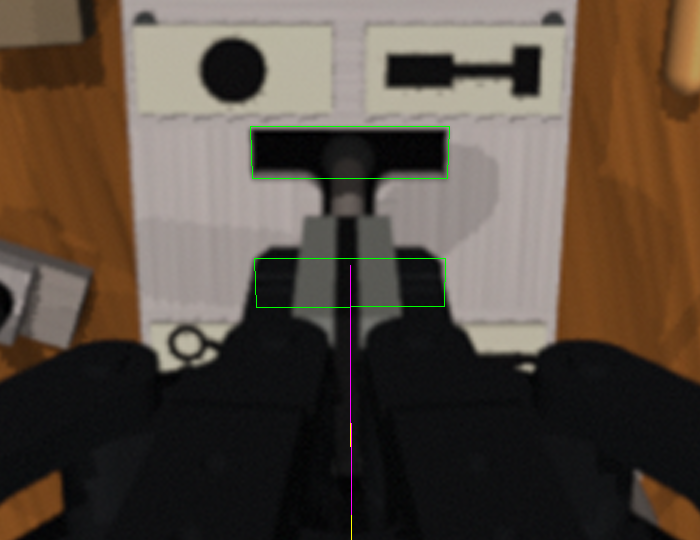

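Run:
```python
from cell import *
from h import *
movep(g2w(.05,.0,.30),trot(1))
levview("w6",[(0,-.35),(0,-.27)])
```

```text
22.975
[260.0, 136.1] 0.68 local -0.0025597190728466855 -0.04380367879987364
```

View pics/w6.png

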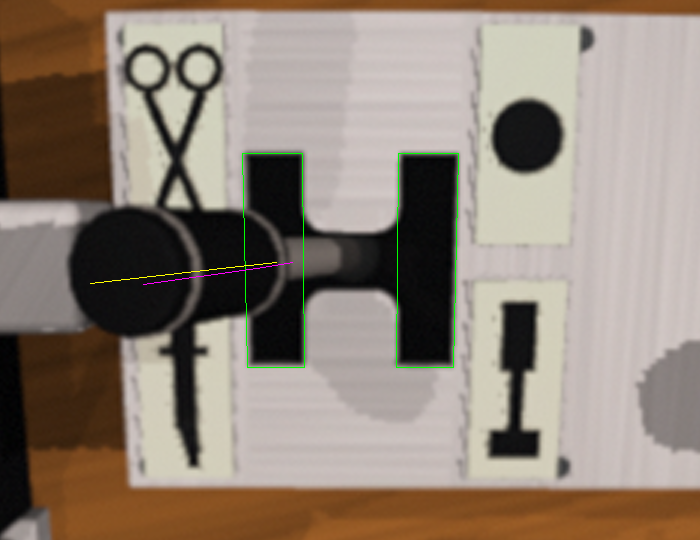

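Cap centre at (129,271) puts the side tilt at about -0.29, which is past the threshold but not fully across. I'll push a little more.

Run:
```python
from cell import *
from h import *
movep(g2w(-.001,.04,.29),trot90(1))
move_l(g2w(-.001,.03,.18),velocity=.2)
F0=np.array(get_state()["contact_force"])
for y in [-.015,-.024,-.030]:
    h=move_l(g2w(-.001,y,.18),velocity=.06,until_force=12)
    s=get_state();print(y,h,np.round(s["position"],4),np.round(np.array(s["contact_force"])-F0,1),s["clock"])
    if h: break
move_l(g2w(-.001,.04,.18),velocity=.2)
move_l(g2w(-.001,.04,.30),velocity=.25)
movep(g2w(.05,.0,.30),trot(1))
levview("w7",[(0,-.35),(0,-.27)])
```

```text
-0.015 False [0.5658 0.0376 0.18  ] [-0.2 -1.1  0. ] 26.1417
-0.024 False [0.5638 0.0288 0.1799] [ 0.7 -0.4  0. ] 26.4417
-0.03 False [0.5624 0.0228 0.18  ] [-0.3  0.7 -0.5] 26.6917
29.2917
[248.6, 134.3] 0.78 local -0.004275365912124981 -0.053323046052027125
```

View pics/w7.png

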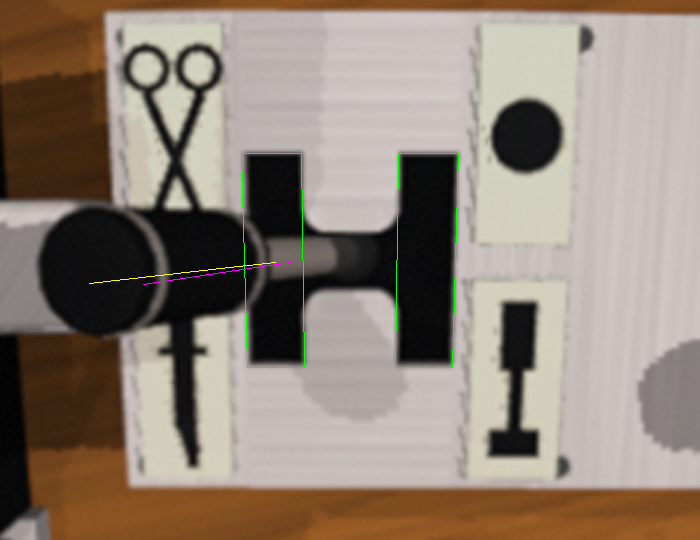

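Cap at (98,270), side about -0.34 and fore about -0.01: the lever is in the right channel. Last push, forward into the far slot.

Run:
```python
from cell import *
from h import *
move_l(g2w(-.09,-.055,.30),velocity=.25)
move_l(g2w(-.09,-.055,.17),velocity=.2)
F0=np.array(get_state()["contact_force"])
for x in [-.04,-.02,0,.012,.02,.026,.031]:
    h=move_l(g2w(x,-.055,.17),velocity=.06,until_force=12)
    s=get_state();print(x,h,np.round(s["position"],4),np.round(np.array(s["contact_force"])-F0,1),s["clock"])
    if h: break
sleep(.3)
move_l(g2w(-.08,-.055,.17),velocity=.2)
move_l(g2w(-.08,-.0,.30),velocity=.25)
move_l(g2w(.11,.03,.30),velocity=.25)
levview("w8",[(.35,-.35),(.28,-.35)])
```

```text
-0.04 False [0.5185 0.0072 0.1698] [-0.6 -0.2 -0.2] 31.925
-0.02 False [0.5388 0.0026 0.1699] [-0.9 -1.1  0.2] 32.4083
0 False [ 0.5586 -0.0018  0.1698] [-1.7 -0.4 -0.1] 32.8917
0.012 False [ 0.5702 -0.0045  0.1699] [-1.5 -0.3 -0.2] 33.2417
0.02 False [ 0.5779 -0.0062  0.17  ] [-2.7 -1.1  0.4] 33.525
0.026 False [ 0.5836 -0.0075  0.17  ] [-2.5 -0.7  0.2] 33.775
0.031 False [ 0.5859 -0.0079  0.1695] [-8.1  0.8  2.6] 34.025
36.6667
[221.2, 126.4] 0.62 local 0.04845537328300046 -0.04611817434596365
```

View pics/w8.png

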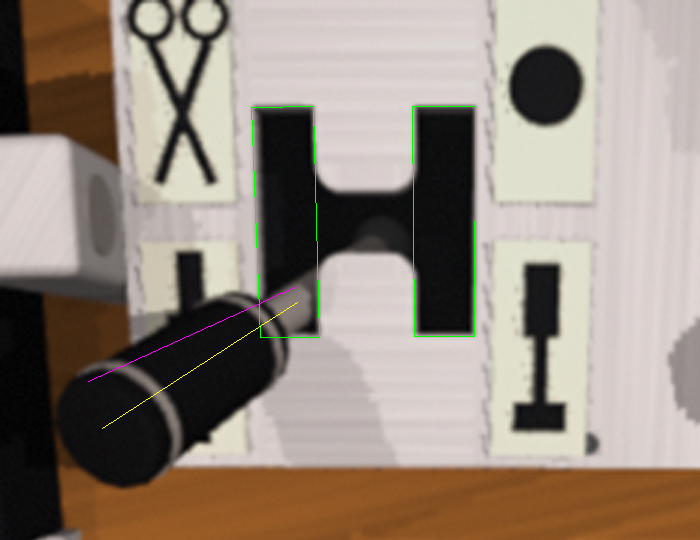

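The cap at (118,428) matches the projected fore +0.35, side about -0.33. The stop was felt at 8 N, and the fingers are well clear, so I'll hand it in.

Run:
```python
from cell import *
s=get_state();print(s["clock"],s["contact_force"])
sign_off()
```

```text
36.7667 [ 0.07760216 -0.16028944 -0.25547422]
the job is handed in; nothing more can be done
```

The lever is home in the far right slot, beside the knife tag, and the job is handed in at about 37 s of the 61 s allowed.

- **What I did:** I pushed the lever with shut fingers in three stages: out of the near left slot, across the crossway, then forward into the far right slot. The crossing took three pushes:
    - The first tripped my 15 N force stop near mid-gate. I think the gripper's linkage touched the top of the grip, because the tool was also pushed up by 1.9 mm. The peak force wasn't recorded.
    - I turned the tool 90°, raised it slightly and pushed across again. That left the lever at about -0.29 rad, so I gave it one more short push.
- **Last checks:** The final wrist picture puts the lever at about +0.35 rad fore and -0.33 rad side. The end stop was felt at about 8 N. The robot then backed off, and the wrist force read near zero.
- **Not measured:** I judged the lever angles from the picture. I didn't measure the grip's height or the loose things again. The arm and fingers were planned to stay clear of the loose things, and I felt no contact with any of them.

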